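Stow a reagent jar in the stayed-lid chest

ROBOT

A 6-joint arm with a two-finger parallel gripper is mounted at the origin on the work surface; the furniture and walls round the work are solid. World frame = base frame: x ahead of the robot, y to its left, z up, the work surface at z = 0. Lengths are in m, angles in degrees, forces in N, time in s.
With the tool pointing down it reaches from about 0.275 to 0.85 m from the base axis. Payload 5.2 kg.
Tool frame: the origin (TCP) lies on the centre line of the jaws, within the pads' length; the fingertips stand bot.nose_length ahead of it and the grasp point (between the pads) lies 8 mm behind it (bot.nose_length is the distance from the TCP to the fingertips, in m); x points along the fingers, z is the direction in which the jaws open and shut, and the axes are right-handed (so a half turn about x gives the same grasp; the last joint's range is limited). The gripper opens to 85 mm and grips with 20 to 120 N. Pads are 22 mm wide; open, the fingers measure 114 mm over their backs; the gripper's body (76 mm by 85 mm) begins 54 mm behind the grasp point. The pads swing forward as they close: fully open they stand 13 mm farther back than shut.
Start: joints at [-81.578, 14.817, 87.949, -0, 77.235, -11.62], TCP at [0.189, -0.517, 0.242] pointing down, gripper open.
Joint ranges: [-179.93, 179.93], [-52.35, 119.4], [10.71, 147.94], [-69.91, 249.91], [12.55, 155.21], [-178.61, 178.61]. Speed limits (degrees/s): [147.25, 147.25, 180, 180, 180, 180].

INTERFACE

Orientations are given as a 3x3 rotation matrix whose columns are the frame's x, y, z axes.
In Python, from bench import bot, imaging, job gives the robot as it stands.
- The arm moves only by the tool play_rows, never from a script. Its argument "increments" is a list of rows, each an object of numbers: "jaw": the opening, from 0 (shut) to 1 (fully open); "dx", "dy", "dz": the shift along the world's x, y, z in mm; "spin": the turn about the world's z in rad. In form: [{"jaw": .., "dx": .., "dy": .., "dz": .., "spin": ..}, ...]. A call has 1 to 12 rows; each row shifts and turns the pose as measured when the row begins; what a row does not reach is not made up. A row lasts 1/8 s, in which the tool goes at most 62.5 mm and 10.7 degrees, less where a joint would pass 70% of its speed; a pose out of reach is approached as far as the arm can. A call is refused whole if a number of a shift passes 62.5 or a number of a turn 0.188, either way. A call with a gripper value outside its range is refused whole. The fingers move at their own pace and stop on an object; the grip force is fixed at half the most. Time passes only in rows, so rows that do not move let the fingers close. It gives the time, the measured TCP pose, the force and the opening at its end, in the units of the state.
- bot.state(): the state, without advancing time (a new reading comes with each control period).
- imaging.camera(name): name is "scene" or "side" or "wrist"; returns a dict with "pixels" (400x640x3 uint8, red, green, blue), "K" (3x3 intrinsics, pixels), "dist_coeffs" ([k1, k2, p1, p2, k3] as OpenCV has them; the pictures are not rectified), "world_from_camera" (4x4, takes a point from camera to world coordinates); the wrist camera has in their place "T_tool_cam" (4x4, takes a point from camera to tool coordinates, whose origin is the TCP and whose axes are the tool frame's). Camera axes: x right, y down, z forward; pixel columns grow to the right and rows downward; lengths in m; the calibration is good to about 2 mm. A picture is of the moment at which its call begins: read the wrist's pose just before it. There is no depth.
- job.close_job(): hands the job in, once; it reports no verdict.
The state is a dict: "clock": time; "joint_positions": joint angles; "qvel": joint speeds; "joint_efforts": joint torques, N m; "position": TCP position; "eef_rot": TCP orientation; "force": force on the tool from outside, world axes, zero at the start; "wrist_torque": the same for the moment, N m; "grip_width": opening from 0.0 (shut) to 1.0 (fully open).
Only numpy, scipy, OpenCV 4.12 (cv2) and the standard library are available. Lean on these libraries where they do the work, as an engineer would, in place of code of your own. Each camera call takes 0.05 s, during which the arm holds its last target.

TASK

Raise the chest's lid by its handle until the folding stay on its side snaps straight, and let go so that the lid stands open by itself. Stand the small reagent jar upright in the chest, then break the knee of the stay downward by its black knob and let the lid down under control, without dropping it, until the chest is shut with the jar standing inside. Do not knock over or push about the big jar, the dropper bottle or the small cup.

Things in the scene. Friction and masses are not known exactly. Their poses are not given: they have to be found in the camera images.
- chest: Grey open-topped chest fixed to the worktop, 160 (x) x 220 (y) x 115 mm high, walls 6 mm. Origin: centre of its underside; its x axis points from the front (towards the robot) to the hinged back, y to the side that carries the stay, z up.
- chest_floor (a point): Centre of the chest's inner floor (148 x 208 mm), 6 mm above the worktop; the rim is 109 mm above it.
- hinge (a point): Middle of the lid's hinge line, on the chest's top back edge at the height of the rim; the hinge runs along the chest's y.
- handle (a point): Middle of the lid's handle: a round steel bar, 12 mm diameter, 122 mm long along the chest's y, 45 mm in front of the lid's front edge (39 mm clear gap), on two thin rods 55 mm either side of the middle. 205 mm from the hinge line, 4 mm above the rim when shut. The lid is an aluminium plate 160 x 220 x 8 mm, 0.9 kg.
- lid (a joint): Angle of the lid: 0 shut, 1.309 rad with the stay straight (the most it opens). Damped, but unless the stay is locked or the knob or lid is held, it falls shut at 3 to 5 rad/s; letting go within the last 0.1 rad does no harm.
- stay_pivot (a point): Point on the axis of the stay's fixed lower pivot, level in y with the middle of the knob: 122 mm in front of the hinge line, 22 mm below the rim, 60 mm out from the side wall. The knob moves on a circle of 76.5 mm about it, in the chest's x-z plane. The stay is two flat steel bars of 76.5 mm close beside the chest's wall.
- knee_knob (a point): Middle of the black knob on the stay's knee: freely turning cylinder, 20 mm diameter, 36 mm long, along the chest's y, its middle 60 mm out from the chest's +y side. Lid shut: it hangs 57 mm in front of the hinge line, 62 mm below the rim. Stay straight: 71 mm in front of the hinge line, 35 mm above the rim. Between, it moves almost straight up or down.
- stay_up (a joint): Knee of the stay: 0 lid shut, 2.647 rad straight, 2.787 at its stop just past straight (locked). A light spring takes the knee past straight once the lid has been raised fully to its stop and is let go. About 1 to 3 N down on the knob breaks the knee; the knob then goes down as the lid falls, and holding the knob holds the lid.
- small_jar_center (a point): Centre (half-way up) of the small white reagent jar, 50 mm diameter, 98 mm high, standing on the worktop, z up.
- big_jar: Big white reagent jar, 70 mm diameter, 136 mm high, origin at the centre of its underside. To be left alone.
- dropper: Small white dropper bottle, 27 mm diameter, 85 mm high, origin at its underside. To be left alone.
- cup: Small white cup, 45 mm diameter, 30 mm high, origin at its underside. To be left alone.
Mind the look-alikes: they are no part of the job. Leave any blue or pink look-alike of the part that bears small_jar_center alone.

How it is judged (in metres and radians):
On the way, in this order (a step that is already met when the one before it is completed fails the run):
1. the lid stands open on its locked stay, with nothing of the robot touching chest, lid or stay (value of joint stay_up above 2.7 rad and value of joint lid above 1.27 rad and contact force between chest and the arm below 0.2 N and contact force between chest and the fingers below 0.2 N), for 0.2 s.
2. the small jar stands released on the chest's floor, with the stay still locked (value of joint stay_up above 2.7 rad and x of small_jar_center in the frame of chest_floor between -0.06 and 0.06 m and y of small_jar_center in the frame of chest_floor between -0.09 and 0.09 m and z of small_jar_center in the frame of chest_floor between 0.042 and 0.057 m and angle between small_jar_center's own z axis and vertical below 0.15 rad and contact force between the fingers and anything else below 0.2 N), for 0.2 s.
At the end, for the whole second after the job is handed in: The lid is shut (within 0.03 rad) and the small jar stands upright (within 0.15 rad) on the floor inside the chest (value of joint lid below 0.03 rad and x of small_jar_center in the frame of chest_floor between -0.06 and 0.06 m and y of small_jar_center in the frame of chest_floor between -0.09 and 0.09 m and z of small_jar_center in the frame of chest_floor between 0.042 and 0.057 m and angle between small_jar_center's own z axis and vertical below 0.15 rad); the robot touches nothing.
It fails at once if the lid drops: it falls faster than 2 rad/s while it is between 0.35 and 0.12 rad from shut (value of joint lid between 0.12 and 0.35 rad and velocity of joint lid below -2 rad/s).
It fails at once if the big jar, the dropper bottle or the cup is shifted more than 30 mm or tipped more than 0.5 rad (distance of any of big_jar, dropper, cup from where it was at the start of the episode above 0.03 m or angle between any of big_jar, dropper, cup's own z axis and vertical above 0.5 rad).
It also fails if it takes over 72 s, if anything falls off the work surface, if the arm or the gripper's body presses on something with over 40 N, if the wrist force passes 120 N, or if a joint passes its speed limit or range.

## Working session

There is one attempt and no reset: what is moved stays moved. The work goes in short steps, Python scripts to look and compute and a tool call to move; the robot and the scene stay as the last step left them, time stands still between calls to the robot, and variables do not carry over. Pictures are saved under pics/ and viewed, and the job is handed in when it is done.

Besides the shell and the picture viewer there is one more tool, called after ">>>" in YAML: its name, and indented under it one key for each argument. play_rows: Moves the arm, as the interface text tells. Its arguments: {"type":"object","properties":{"increments":{"type":"array"}},"required":["increments"]}

```bash
ls; mkdir -p pics; python3 - <<'E'
from bench import bot, imaging, job
import cv2,pickle
s=bot.state(); print(s); print(bot.nose_length)
d={}
for n in ("scene","side","wrist"):
    c=imaging.camera(n); d[n]=c
    cv2.imwrite(f"pics/{n}0.png",c["pixels"][:,:,::-1])
pickle.dump((s,d),open("d0.pkl","wb"))
for n in d: print(n,{k:v for k,v in d[n].items() if k!="pixels"})
E
```

```text
pics
{'clock': 0.0, 'joint_positions': array([-8.15775806e+01,  1.48605408e+01,  8.80125841e+01, -1.34794360e-04,
        7.72310224e+01, -1.16203919e+01]), 'qvel': array([ 0.01896155,  0.07025578, -0.02616594, -0.13472648,  0.02638705,
       -0.12171403]), 'joint_efforts': array([ 1.94560824e-03, -4.46019709e+01, -2.90569675e+01, -3.72028699e-04,
        1.15540580e-02, -2.22502302e-05]), 'position': array([ 0.18843673, -0.51618207,  0.24145205]), 'eef_rot': array([[-2.68510113e-04,  9.39436672e-01,  3.42722435e-01],
       [ 1.79777178e-03,  3.42722347e-01, -9.39435022e-01],
       [-9.99998348e-01,  3.63888918e-04, -1.78091715e-03]]), 'force': array([-0.10445078, -0.18574602, -0.15603618]), 'wrist_torque': array([0.0062977 , 0.03774434, 0.03789082]), 'grip_width': 0.9996970444947104}
0.011
scene {'K': array([[449.25323652,   0.        , 319.21604483],
       [  0.        , 449.25323652, 205.09787543],
       [  0.        ,   0.        ,   1.        ]]), 'dist_coeffs': array([-0.13147588,  0.        ,  0.        ,  0.        ,  0.        ]), 'world_from_camera': array([[-0.6261890
[... 661 characters left out ...]
0.49005022,  0.6303043 ],
       [ 0.        ,  0.        ,  0.        ,  1.        ]])}
wrist {'K': array([[357.13948297,   0.        , 315.62202731],
       [  0.        , 357.13948297, 200.68613403],
       [  0.        ,   0.        ,   1.        ]]), 'dist_coeffs': array([-0.01122136,  0.        ,  0.        ,  0.        ,  0.        ]), 'T_tool_cam': array([[-6.74559190e-05, -2.66043984e-01,  9.63960888e-01,
        -1.31924359e-01],
       [ 1.02886444e-04, -9.63960887e-01, -2.66043976e-01,
         6.66708106e-02],
       [ 9.99999992e-01,  8.12322668e-05,  9.23971869e-05,
        -1.33993552e-03],
       [ 0.00000000e+00,  0.00000000e+00,  0.00000000e+00,
         1.00000000e+00]])}
```

View pics/scene0.png

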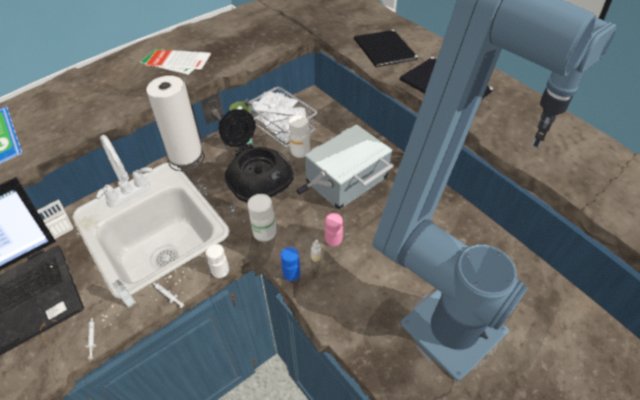

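View pics/side0.png

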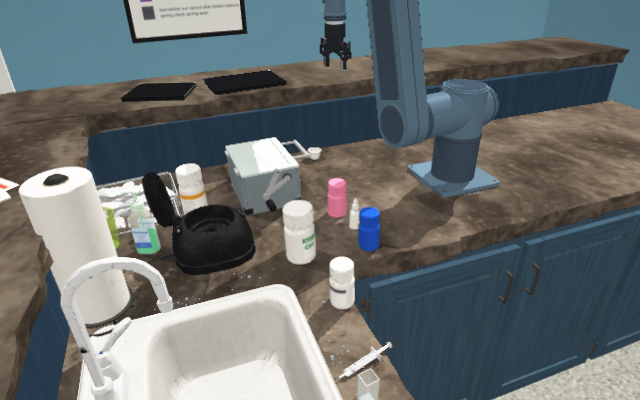

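View pics/wrist0.png

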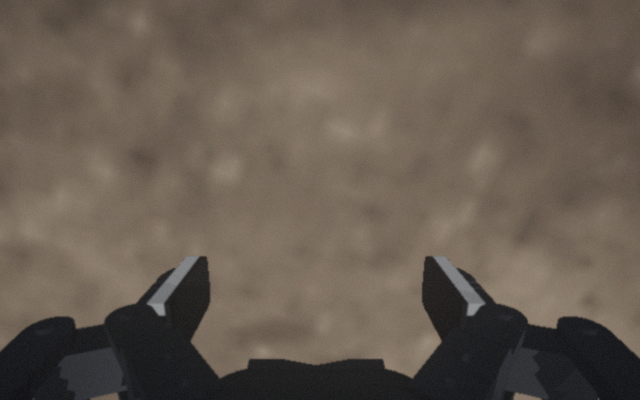

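```bash
python3 - <<'E'
import cv2
a=cv2.imread("pics/scene0.png")[110:290,190:410]; cv2.imwrite("pics/sc_crop.png",cv2.resize(a,None,fx=3.5,fy=3.3,interpolation=cv2.INTER_CUBIC))
a=cv2.imread("pics/side0.png")[125:315,170:400]; cv2.imwrite("pics/si_crop.png",cv2.resize(a,None,fx=3.4,fy=3.1,interpolation=cv2.INTER_CUBIC))
E
```

```text
(no output)
```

View pics/sc_crop.png

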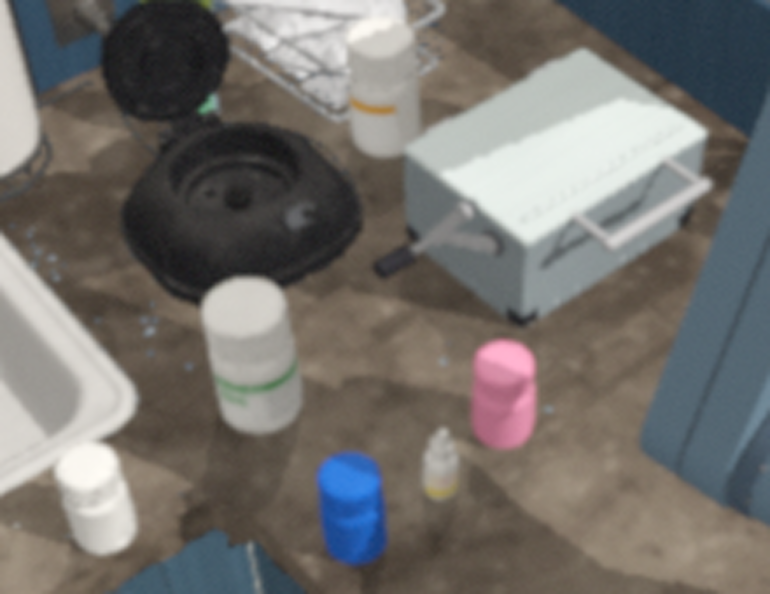

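View pics/si_crop.png

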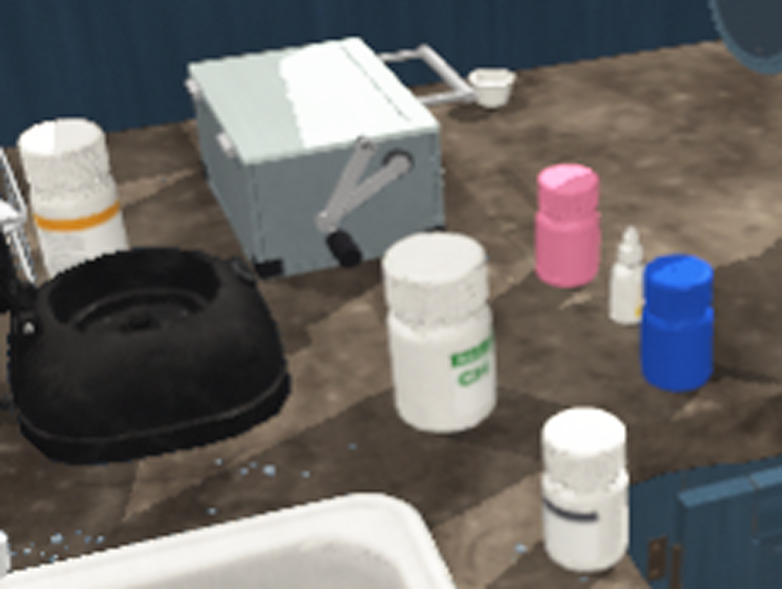

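```bash
cat > h.py <<'E'
import numpy as np,cv2,pickle
from scipy.optimize import least_squares
def project(c,P,T=None):
    T=c["world_from_camera"] if T is None else T
    W=np.linalg.inv(T); r,_=cv2.Rodrigues(W[:3,:3])
    return cv2.projectPoints(np.asarray(P,float).reshape(-1,1,3),r,W[:3,3],c["K"],c["dist_coeffs"])[0].reshape(-1,2)
def ray(c,uv,T=None):
    T=c["world_from_camera"] if T is None else T
    p=cv2.undistortPoints(np.array([[uv]],float),c["K"],c["dist_coeffs"])[0,0]
    d=T[:3,:3]@np.array([p[0],p[1],1]); return T[:3,3],d/np.linalg.norm(d)
def onz(c,uv,z,T=None):
    o,d=ray(c,uv,T); return o+d*(z-o[2])/d[2]
def chestT(x,y,th):
    M=np.eye(4);M[:2,:2]=[[np.cos(th),-np.sin(th)],[np.sin(th),np.cos(th)]];M[:2,3]=x,y;return M
def tr(M,P): return np.asarray(P,float)@M[:3,:3].T+M[:3,3]
E
cat > m.py <<'E'
from h import *
s,d=pickle.load(open("d0.pkl","rb"))
sc=lambda u,v:(190+u/3.5-.4,110+v/3.3-.4)
si=lambda u,v:(170+u/3.4-.4,125+v/3.1-.4)
S=[sc(585,50),sc(708,132),sc(520,240),sc(405,150)]
I=[si(190,65),si(358,40),si(440,125),si(248,163)]
C=[[.08,-.11,.123],[-.08,-.11,.123],[-.08,.11,.123],[.08,.11,.123]]
def f(p):
    P=tr(chestT(*p),C)
    return np.r_[(project(d["scene"],P)-S).ravel(),(project(d["side"],P)-I).ravel()]
r=min((least_squares(f,[.5,0,t]) for t in (0,-1,1)),key=lambda r:r.cost)
print(r.x,np.degrees(r.x[2]),r.fun.round(1))
M=chestT(*r.x)
for n,p in dict(handle=[-.125,0,.119],knob=[.023,.17,.053],pivot=[-.042,.17,.093]).items():
    P=tr(M,[p]); print(n,P.round(3),[project(d[k],P).round(0) for k in ("scene","side")])
t=np.linspace(0,2*np.pi,40)
def bb(c,x,y,r,h):
    P=np.vstack([np.c_[x+r*np.cos(t),y+r*np.sin(t),0*t+z] for z in (0,h)])
    q=project(c,P); return np.r_[q.min(0),q.max(0)]
B={"small":((55,443,136,552),(541,408,628,570)),"orange":((345,18,420,155),(20,118,130,280)),"big":((202,278,302,432),(383,233,496,430)),"dropper":((422,430,460,500),(610,226,645,324)),"pink":((470,341,537,448),(536,165,600,285)),"blue":((318,453,386,562),(641,256,713,388)),"cup":(None,(468,68,516,106))}
for n,(a,b) in B.items():
    O={}
    if a: O["scene"]=np.r_[sc(*a[:2]),sc(*a[2:])]
    O["side"]=np.r_[si(*b[:2]),si(*b[2:])]
    g=lambda p:np.concatenate([bb(d[k],*p)-O[k] for k in O])
    q=least_squares(g,[.4,.2,.03,.08])
    print(n,q.x.round(3),q.fun.round(1))
E
python3 m.py
```

```text
[ 0.57455992 -0.12555049  0.03304799] 1.8935102709862492 [-0.8 -0.2 -0.5  0.4  1.2  1.4 -1.  -0.4 -0.4 -0.3  0.9 -0.8  0.2 -0.3
 -1.1 -1.5]
handle [[ 0.45  -0.13   0.119]] [array([[377., 175.]]), array([[301., 148.]])]
knob [[0.592 0.045 0.053]] [array([[302., 190.]]), array([[271., 205.]])]
pivot [[0.527 0.043 0.093]] [array([[315., 193.]]), array([[294., 187.]])]
small [0.533 0.381 0.024 0.094] [-0.2 -0.1  0.3  0.5  0.2  0.1 -0.5 -0.1]
orange [ 0.779 -0.091  0.032  0.134] [ 1.4 -0.4  0.1  0.4 -0.   0.2 -0.3  1.9]
big [0.566 0.207 0.035 0.132] [ 0.4  0.3  0.2  0.7 -0.  -0.2 -0.7  0.6]
dropper [0.398 0.144 0.013 0.076] [ 0.8 -1.5 -0.6  0.3  0.2  1.   0.6 -0.1]
pink [0.416 0.064 0.025 0.094] [ 0.9 -0.1 -0.2  0.9 -0.3  0.1 -0.4  0.8]
blue [0.4   0.229 0.023 0.094] [ 0.5  0.2 -0.   0.3 -0.2 -0.2 -0.3  0.7]
cup [ 0.347 -0.31   0.024  0.025] [-0.  0.  0.  0.]
```

>>> play_rows:
  increments:
    - {"jaw": 0.5,"dx": 26,"dy": 38.6,"dz": 0,"spin": 0.126}
    - {"jaw": 0.5,"dx": 26,"dy": 38.6,"dz": 0,"spin": 0.126}
    - {"jaw": 0.5,"dx": 26,"dy": 38.6,"dz": 0,"spin": 0.126}
    - {"jaw": 0.5,"dx": 26,"dy": 38.6,"dz": 0,"spin": 0.126}
    - {"jaw": 0.5,"dx": 26,"dy": 38.6,"dz": 0,"spin": 0.126}
    - {"jaw": 0.5,"dx": 26,"dy": 38.6,"dz": 0,"spin": 0.126}
    - {"jaw": 0.5,"dx": 26,"dy": 38.6,"dz": 0,"spin": 0.126}
    - {"jaw": 0.5,"dx": 26,"dy": 38.6,"dz": 0,"spin": 0.126}
    - {"jaw": 0.5,"dx": 26,"dy": 38.6,"dz": 0,"spin": 0.126}

```text
clock: 1.27
position: [0.4254, -0.1594, 0.2392]
eef_rot: [[-0.003, 0.058, 0.998], [0.002, 0.998, -0.058], [-1.0, 0.001, -0.003]]
force: [-0.3, -0.2, -0.1]
grip_width: 0.496
```

>>> play_rows:
  increments:
    - {"jaw": 0.5,"dx": 24,"dy": 28,"dz": 0,"spin": 0.091}
    - {"jaw": 0.5,"dx": 0,"dy": 0,"dz": 0,"spin": 0}

```text
clock: 1.52
position: [0.4509, -0.1276, 0.2389]
eef_rot: [[-0.004, -0.042, 0.999], [0.002, 0.999, 0.042], [-1.0, 0.002, -0.004]]
force: [0.1, 0.4, 0.6]
grip_width: 0.504
```

```bash
cat > snap.py <<'E'
import sys
from h import *
from bench import bot,imaging
def snap(n,tag):
    s=bot.state(); c=imaging.camera(n)
    if n=="wrist":
        T=np.eye(4);T[:3,:3]=s["eef_rot"];T[:3,3]=s["position"];c["world_from_camera"]=T@c["T_tool_cam"]
    cv2.imwrite(f"pics/{tag}.png",c["pixels"][:,:,::-1]);pickle.dump((s,c),open(f"{tag}.pkl","wb"))
    print(s["clock"],s["position"].round(4),s["eef_rot"][:2,2].round(4),s["joint_positions"].round(1),s["force"].round(1))
    return s,c
if __name__=="__main__": snap(sys.argv[1],sys.argv[2])
E
python3 snap.py wrist w1; python3 - <<'E'
from h import *
s,c=pickle.load(open("w1.pkl","rb"))
M=chestT(.5746,-.1256,.033)
P=tr(M,[[-.125,y,.119] for y in (-.061,0,.061)]+[[-.08,y,.123] for y in (-.11,.11)])
print(project(c,P).round(0))
E
```

```text
1.525 [ 0.4509 -0.1276  0.2389] [0.9991 0.0421] [-29.5   6.6  98.7   0.   74.9 -31.9] [0.1 0.4 0.6]
[[315. 278.]
 [316. 202.]
 [317. 117.]
 [371. 336.]
 [388.  40.]]
```

View pics/w1.png

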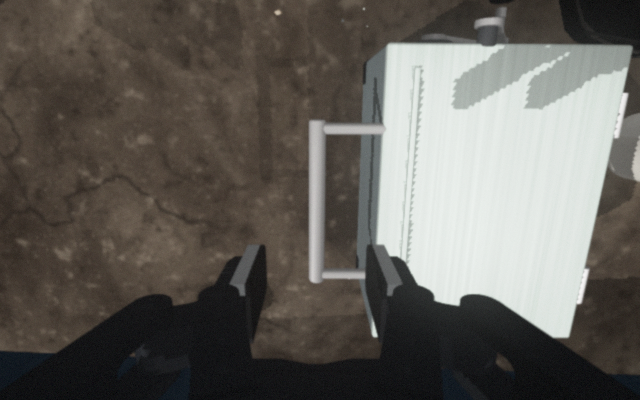

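>>> play_rows:
  increments:
    - {"jaw": 0.4,"dx": 0,"dy": -3,"dz": -40,"spin": -0.009}
    - {"jaw": 0.4,"dx": -1,"dy": 0,"dz": -40,"spin": 0}
    - {"jaw": 0.4,"dx": 0,"dy": 0,"dz": -40,"spin": 0}
    - {"jaw": 0.4,"dx": 0,"dy": 0,"dz": -6,"spin": 0}

```text
clock: 2.08
position: [0.4473, -0.1354, 0.1109]
eef_rot: [[-0.003, -0.024, 1.0], [-0.001, 1.0, 0.024], [-1.0, -0.001, -0.003]]
force: [-1.6, -0.1, -0.0]
grip_width: 0.402
```

>>> play_rows:
  increments:
    - {"jaw": 0,"dx": 0,"dy": 0,"dz": 1,"spin": 0}
    - {"jaw": 0,"dx": 0,"dy": 0,"dz": 0,"spin": 0}
    - {"jaw": 0,"dx": 0,"dy": 0,"dz": 0,"spin": 0}
    - {"jaw": 0,"dx": 0,"dy": 0,"dz": 0,"spin": 0}

```text
clock: 2.58
position: [0.4515, -0.1362, 0.1165]
eef_rot: [[0.007, -0.02, 1.0], [-0.001, 1.0, 0.02], [-1.0, -0.001, 0.007]]
force: [-0.2, 1.1, -4.4]
grip_width: 0.113
```

>>> play_rows:
  increments:
    - {"jaw": 0,"dx": 1,"dy": 0,"dz": 18,"spin": 0}
    - {"jaw": 0,"dx": 2.6,"dy": 0,"dz": 17.7,"spin": 0}
    - {"jaw": 0,"dx": 4.2,"dy": 0.1,"dz": 17.4,"spin": 0}
    - {"jaw": 0,"dx": 5.7,"dy": 0.2,"dz": 17,"spin": 0}

```text
clock: 3.08
position: [0.467, -0.1357, 0.1892]
eef_rot: [[0.012, -0.019, 1.0], [-0.0, 1.0, 0.019], [-1.0, -0.0, 0.012]]
force: [8.1, 1.2, -9.1]
grip_width: 0.119
```

>>> play_rows:
  increments:
    - {"jaw": 0,"dx": 7.4,"dy": 0.2,"dz": 16.3,"spin": 0}
    - {"jaw": 0,"dx": 8.8,"dy": 0.3,"dz": 15.6,"spin": 0}
    - {"jaw": 0,"dx": 10.1,"dy": 0.3,"dz": 14.7,"spin": 0}
    - {"jaw": 0,"dx": 11.4,"dy": 0.4,"dz": 13.8,"spin": 0}
    - {"jaw": 0,"dx": 12.5,"dy": 0.4,"dz": 12.8,"spin": 0}

```text
clock: 3.7
position: [0.5189, -0.1338, 0.2652]
eef_rot: [[0.015, -0.018, 1.0], [0.001, 1.0, 0.018], [-1.0, 0.001, 0.015]]
force: [5.4, 1.1, -12.7]
grip_width: 0.113
```

>>> play_rows:
  increments:
    - {"jaw": 0,"dx": 13.3,"dy": 0.4,"dz": 10.9,"spin": 0}
    - {"jaw": 0,"dx": 14.7,"dy": 0.5,"dz": 10.1,"spin": 0}
    - {"jaw": 0,"dx": 15.6,"dy": 0.5,"dz": 8.8,"spin": 0}
    - {"jaw": 0,"dx": 16.3,"dy": 0.5,"dz": 7.4,"spin": 0}

```text
clock: 4.2
position: [0.5765, -0.1316, 0.3038]
eef_rot: [[0.007, -0.017, 1.0], [0.002, 1.0, 0.017], [-1.0, 0.002, 0.007]]
force: [-0.2, 0.9, -6.9]
grip_width: 0.113
```

>>> play_rows:
  increments:
    - {"jaw": 0,"dx": 12,"dy": 0.4,"dz": 4.5,"spin": 0}
    - {"jaw": 0,"dx": 9,"dy": 0.3,"dz": 2.5,"spin": 0}
    - {"jaw": 0,"dx": 4,"dy": 0.1,"dz": 1,"spin": 0}
    - {"jaw": 0,"dx": 3,"dy": 0,"dz": 0,"spin": 0}

```text
clock: 4.7
position: [0.604, -0.1307, 0.3137]
eef_rot: [[0.004, -0.017, 1.0], [0.002, 1.0, 0.017], [-1.0, 0.002, 0.004]]
force: [-3.6, 2.2, 3.7]
grip_width: 0.114
```

>>> play_rows:
  increments:
    - {"jaw": 0,"dx": 3,"dy": 0,"dz": 0.5,"spin": 0}
    - {"jaw": 0,"dx": 4,"dy": 0,"dz": 0,"spin": 0}

```text
clock: 4.95
position: [0.6092, -0.1305, 0.3153]
eef_rot: [[0.001, -0.017, 1.0], [0.002, 1.0, 0.017], [-1.0, 0.002, 0.001]]
force: [-13.7, 2.8, 6.7]
grip_width: 0.111
```

```bash
python3 snap.py side s1; python3 - <<'E'
import cv2
a=cv2.imread("pics/s1.png")[80:280,180:400]; cv2.imwrite("pics/s1c.png",cv2.resize(a,None,fx=3,fy=3,interpolation=cv2.INTER_CUBIC))
E
```

```text
4.95 [ 0.6092 -0.1305  0.3153] [0.9999 0.0166] [-22.4  20.5  69.9   0.1  89.5 -23.4] [-13.7   2.8   6.7]
```

View pics/s1c.png

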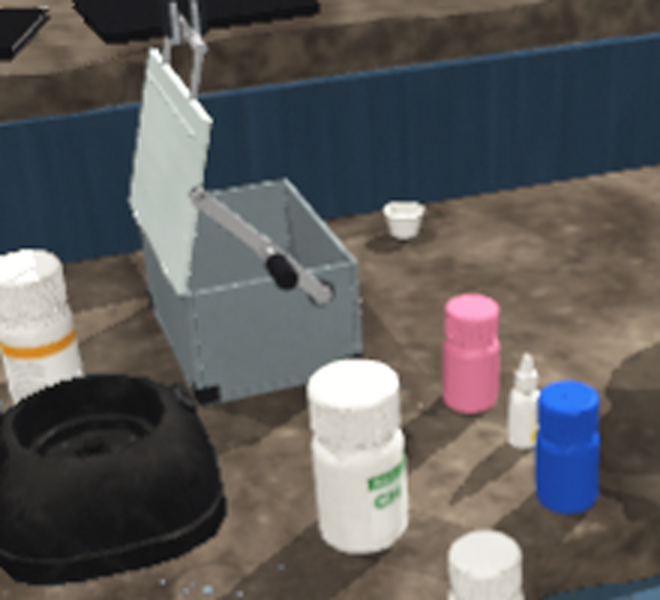

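>>> play_rows:
  increments:
    - {"jaw": 0.4,"dx": 0,"dy": 0,"dz": 0,"spin": 0}
    - {"jaw": 0.4,"dx": -4,"dy": 0,"dz": 0,"spin": 0}
    - {"jaw": 0.4,"dx": 0,"dy": 0,"dz": 20,"spin": 0}
    - {"jaw": 0.4,"dx": 0,"dy": 0,"dz": 40,"spin": 0}
    - {"jaw": 0.4,"dx": 0,"dy": 0,"dz": 20,"spin": 0}

```text
clock: 5.62
position: [0.6058, -0.1325, 0.397]
eef_rot: [[0.005, -0.014, 1.0], [-0.001, 1.0, 0.014], [-1.0, -0.001, 0.005]]
force: [-0.7, 0.0, 0.4]
grip_width: 0.399
```

```bash
python3 snap.py side s2; python3 snap.py scene s3; python3 - <<'E'
import cv2
import numpy as np
a=cv2.imread("pics/s2.png")[80:280,180:400];b=cv2.imread("pics/s3.png")[80:280,180:420]
f=lambda x:cv2.resize(x,(400,400),interpolation=cv2.INTER_CUBIC)
cv2.imwrite("pics/s2c.png",np.hstack([f(a),f(b)]))
E
```

```text
5.625 [ 0.6058 -0.1325  0.397 ] [0.9999 0.0138] [-22.7  19.5  60.4   0.1  99.8 -23.4] [-0.7  0.   0.4]
5.675 [ 0.6062 -0.1328  0.3992] [0.9999 0.0137] [-22.7  19.5  60.3   0.1  99.8 -23.4] [ 0.2 -0.1  2.6]
```

View pics/s2c.png

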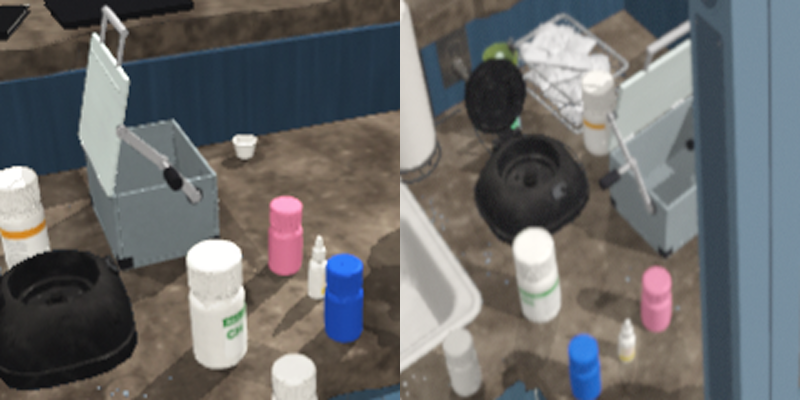

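>>> play_rows:
  increments:
    - {"jaw": 1,"dx": -7,"dy": 40,"dz": 0,"spin": 0.175}
    - {"jaw": 1,"dx": -7,"dy": 52,"dz": 0,"spin": 0.175}
    - {"jaw": 1,"dx": -7,"dy": 52,"dz": 0,"spin": 0.175}
    - {"jaw": 1,"dx": -7,"dy": 52,"dz": 0,"spin": 0.175}
    - {"jaw": 1,"dx": -7,"dy": 52,"dz": -30,"spin": 0.175}
    - {"jaw": 1,"dx": -7,"dy": 52,"dz": -30,"spin": 0.175}
    - {"jaw": 1,"dx": -7,"dy": 52,"dz": -30,"spin": 0.175}
    - {"jaw": 1,"dx": -7,"dy": 52,"dz": -30,"spin": 0.175}
    - {"jaw": 1,"dx": -7,"dy": 52,"dz": -20,"spin": 0.16}

```text
clock: 6.85
position: [0.541, 0.3302, 0.2446]
eef_rot: [[0.005, -0.999, -0.043], [0.009, -0.043, 0.999], [-1.0, -0.005, 0.008]]
force: [1.3, -0.3, -0.2]
grip_width: 0.996
```

```bash
cat >> m.py <<'E'
print("fixed sizes")
for n,rr,h in (("small",.025,.098),("big",.035,.136)):
    a,b=B[n]; O={"scene":np.r_[sc(*a[:2]),sc(*a[2:])],"side":np.r_[si(*b[:2]),si(*b[2:])]}
    g=lambda p:np.concatenate([bb(d[k],p[0],p[1],rr,h)-O[k] for k in O])
    q=least_squares(g,[.5,.2]); print(n,q.x.round(4),q.fun.round(1))
E
python3 m.py|tail -2
```

```text
small [0.5333 0.3822] [-1.  -0.9  0.3  0.9  0.  -1.4  0.1  0.5]
big [0.5654 0.2078] [-0.2 -0.6  0.1  1.   0.  -1.7 -0.3  1. ]
```

>>> play_rows:
  increments:
    - {"jaw": 1,"dx": -5,"dy": 40,"dz": 0,"spin": -0.01}
    - {"jaw": 1,"dx": -3,"dy": 11,"dz": 0,"spin": 0}
    - {"jaw": 1,"dx": 0,"dy": 0,"dz": 0,"spin": 0}

```text
clock: 7.22
position: [0.5293, 0.3849, 0.2379]
eef_rot: [[-0.002, -0.999, -0.039], [0.005, -0.039, 0.999], [-1.0, 0.002, 0.006]]
force: [0.5, 0.2, -0.5]
grip_width: 0.999
```

```bash
python3 snap.py wrist w2; python3 - <<'E'
from h import *
s,c=pickle.load(open("w2.pkl","rb"))
t=np.linspace(0,6.28,40);P=np.c_[.5333+.025*np.cos(t),.3822+.025*np.sin(t),0*t+.098]
q=project(c,P);print(q.min(0),q.max(0))
im=cv2.imread("pics/w2.png")
for u in q: cv2.circle(im,tuple(int(v) for v in u),1,(0,0,255),-1)
cv2.imwrite("pics/w2o.png",im)
E
```

```text
7.225 [0.5293 0.3849 0.2379] [-0.0391  0.9992] [ 26.1  25.7  72.7   0.3  81.5 -66.2] [ 0.5  0.2 -0.5]
[277.89310311 166.17087732] [341.35862357 227.55594798]
```

View pics/w2o.png

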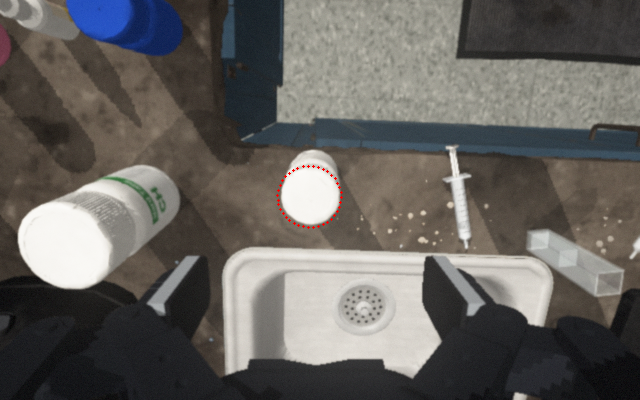

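>>> play_rows:
  increments:
    - {"jaw": 1,"dx": 4,"dy": -2.5,"dz": -50,"spin": -0.03}
    - {"jaw": 1,"dx": 0,"dy": 0,"dz": -50,"spin": 0}
    - {"jaw": 1,"dx": 0,"dy": 0,"dz": -45,"spin": 0}
    - {"jaw": 1,"dx": 0,"dy": 0,"dz": -15,"spin": 0}
    - {"jaw": 1,"dx": 0,"dy": 0,"dz": 0,"spin": 0}

```text
clock: 7.9
position: [0.5389, 0.3746, 0.0788]
eef_rot: [[0.008, -1.0, 0.001], [0.007, 0.002, 1.0], [-1.0, -0.008, 0.008]]
force: [0.2, 0.5, 0.9]
grip_width: 0.999
```

>>> play_rows:
  increments:
    - {"jaw": 1,"dx": -5,"dy": 7,"dz": -4,"spin": 0}
    - {"jaw": 1,"dx": 0,"dy": 0,"dz": 0,"spin": 0}

```text
clock: 8.15
position: [0.5359, 0.3825, 0.0784]
eef_rot: [[0.013, -1.0, 0.002], [0.01, 0.003, 1.0], [-1.0, -0.013, 0.01]]
force: [1.0, -0.1, -0.2]
grip_width: 1.003
```

>>> play_rows:
  increments:
    - {"jaw": 1,"dx": -3,"dy": 0,"dz": -6,"spin": 0}
    - {"jaw": 1,"dx": 0,"dy": 0,"dz": 0,"spin": 0}
    - {"jaw": 0,"dx": 0,"dy": 0,"dz": 0,"spin": 0}
    - {"jaw": 0,"dx": 0,"dy": 0,"dz": 0,"spin": 0}
    - {"jaw": 0,"dx": 0,"dy": 0,"dz": 0,"spin": 0}
    - {"jaw": 0,"dx": 0,"dy": 0,"dz": 0,"spin": 0}

```text
clock: 8.9
position: [0.5341, 0.3837, 0.0752]
eef_rot: [[0.018, -1.0, 0.001], [0.012, 0.001, 1.0], [-1.0, -0.018, 0.012]]
force: [1.0, -0.1, -0.2]
grip_width: 0.528
```

>>> play_rows:
  increments:
    - {"jaw": 0,"dx": 0,"dy": 0,"dz": 15,"spin": 0}
    - {"jaw": 0,"dx": 0,"dy": 0,"dz": 40,"spin": 0}
    - {"jaw": 0,"dx": 0,"dy": 0,"dz": 50,"spin": 0}
    - {"jaw": 0,"dx": 0,"dy": 0,"dz": 50,"spin": 0}
    - {"jaw": 0,"dx": 0,"dy": -10,"dz": 50,"spin": 0}
    - {"jaw": 0,"dx": -5,"dy": -30,"dz": 25,"spin": 0}
    - {"jaw": 0,"dx": -5,"dy": -45,"dz": 10,"spin": 0}
    - {"jaw": 0,"dx": 0,"dy": -45,"dz": 0,"spin": 0}

```text
clock: 9.9
position: [0.5204, 0.252, 0.3271]
eef_rot: [[0.02, -1.0, -0.004], [0.012, -0.004, 1.0], [-1.0, -0.02, 0.012]]
force: [0.7, -0.8, -1.3]
grip_width: 0.529
```

```bash
python3 snap.py side s4
```

```text
9.9 [0.5204 0.252  0.3271] [-0.004   0.9999] [ 14.6  14.6  76.5   0.4  87.6 -75.7] [ 0.7 -0.8 -1.3]
```

View pics/s4.png

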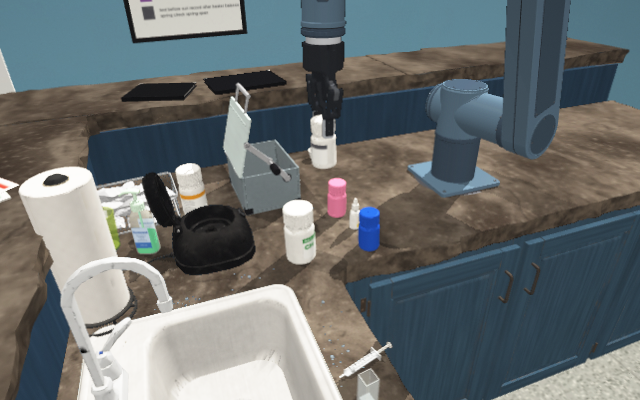

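>>> play_rows:
  increments:
    - {"jaw": 0,"dx": 1,"dy": -50,"dz": 0,"spin": 0.005}
    - {"jaw": 0,"dx": 1,"dy": -55,"dz": 0,"spin": 0.005}
    - {"jaw": 0,"dx": 1,"dy": -55,"dz": 0,"spin": 0.005}
    - {"jaw": 0,"dx": 1,"dy": -55,"dz": 0,"spin": 0.005}
    - {"jaw": 0,"dx": 1,"dy": -55,"dz": 0,"spin": 0.005}
    - {"jaw": 0,"dx": 1,"dy": -45,"dz": 0,"spin": 0.005}
    - {"jaw": 0,"dx": 1,"dy": -20,"dz": 0,"spin": 0}
    - {"jaw": 0,"dx": 0,"dy": -10,"dz": 0,"spin": 0}
    - {"jaw": 0,"dx": 0,"dy": 0,"dz": 0,"spin": 0}

```text
clock: 11.08
position: [0.5247, -0.109, 0.3335]
eef_rot: [[0.025, -0.999, -0.03], [0.008, -0.03, 1.0], [-1.0, -0.025, 0.007]]
force: [0.7, -0.3, -1.3]
grip_width: 0.527
```

>>> play_rows:
  increments:
    - {"jaw": 0,"dx": 5,"dy": -16,"dz": -20,"spin": 0}
    - {"jaw": 0,"dx": 0,"dy": -2,"dz": -40,"spin": 0}
    - {"jaw": 0,"dx": 0,"dy": 0,"dz": -40,"spin": 0}
    - {"jaw": 0,"dx": 0,"dy": 0,"dz": 0,"spin": 0}

```text
clock: 11.58
position: [0.5304, -0.1222, 0.2334]
eef_rot: [[0.029, -0.999, -0.035], [0.009, -0.035, 0.999], [-1.0, -0.029, 0.008]]
force: [0.2, -0.3, -1.0]
grip_width: 0.53
```

```bash
python3 snap.py side s5;python3 snap.py wrist w5; python3 - <<'E'
import cv2
import numpy as np
a=cv2.imread("pics/s5.png")[0:280,180:400];b=cv2.imread("pics/w5.png")
cv2.imwrite("pics/s5c.png",np.hstack([cv2.resize(a,(314,400),interpolation=cv2.INTER_CUBIC),b[:,80:560]]))
E
```

```text
11.575 [ 0.5304 -0.1222  0.2334] [-0.0353  0.9993] [ -25.5   13.7   90.8    1.2   74.3 -117.8] [ 0.2 -0.3 -1. ]
11.625 [ 0.5317 -0.1228  0.2356] [-0.0355  0.9994] [ -25.5   13.6   90.6    1.2   74.3 -117.8] [ 0.5  0.8 -1.2]
```

View pics/s5c.png

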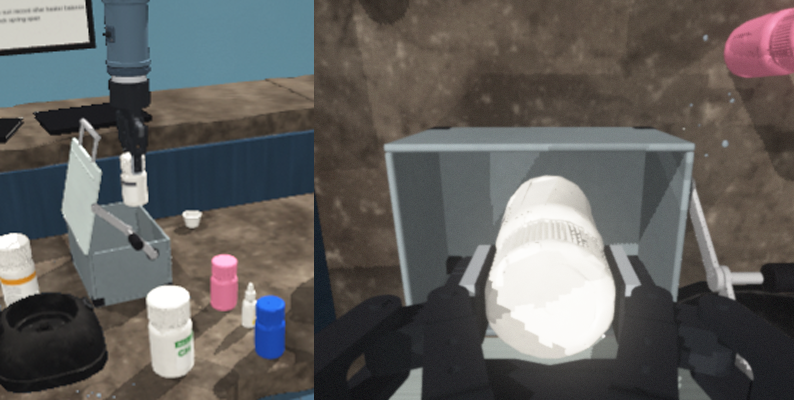

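>>> play_rows:
  increments:
    - {"jaw": 0,"dx": 0,"dy": 0,"dz": -40,"spin": 0}
    - {"jaw": 0,"dx": 0,"dy": 0,"dz": -40,"spin": 0}
    - {"jaw": 0,"dx": 0,"dy": 0,"dz": -40,"spin": 0}
    - {"jaw": 0,"dx": 0,"dy": 0,"dz": -15,"spin": 0}
    - {"jaw": 0,"dx": 0,"dy": 0,"dz": 0,"spin": 0}

```text
clock: 12.3
position: [0.5419, -0.125, 0.1125]
eef_rot: [[0.058, -0.998, -0.038], [-0.004, -0.039, 0.999], [-0.998, -0.058, -0.007]]
force: [0.0, -0.1, -0.8]
grip_width: 0.531
```

>>> play_rows:
  increments:
    - {"jaw": 0,"dx": -5,"dy": 0,"dz": -10,"spin": 0}
    - {"jaw": 0,"dx": -2,"dy": 0,"dz": -10,"spin": 0}
    - {"jaw": 0,"dx": 0,"dy": 0,"dz": -6,"spin": 0}
    - {"jaw": 0,"dx": 0,"dy": 0,"dz": 0,"spin": 0}

```text
clock: 12.8
position: [0.5371, -0.1262, 0.0892]
eef_rot: [[0.065, -0.997, -0.038], [-0.008, -0.039, 0.999], [-0.998, -0.064, -0.01]]
force: [-0.7, -0.3, -1.8]
grip_width: 0.531
```

>>> play_rows:
  increments:
    - {"jaw": 0,"dx": 0,"dy": 0,"dz": -5,"spin": 0}
    - {"jaw": 0,"dx": 0,"dy": 0,"dz": -3,"spin": 0}
    - {"jaw": 0,"dx": 0,"dy": 0,"dz": 0,"spin": 0}

```text
clock: 13.18
position: [0.5379, -0.1265, 0.0817]
eef_rot: [[0.066, -0.997, -0.038], [-0.008, -0.039, 0.999], [-0.998, -0.066, -0.011]]
force: [-0.4, 2.0, 2.2]
grip_width: 0.531
```

>>> play_rows:
  increments:
    - {"jaw": 0.8,"dx": 0,"dy": 0,"dz": 0,"spin": 0}
    - {"jaw": 0.8,"dx": 0,"dy": 0,"dz": 0,"spin": 0}
    - {"jaw": 0.8,"dx": 0,"dy": 0,"dz": 0,"spin": 0}

```text
clock: 13.55
position: [0.5382, -0.1267, 0.0818]
eef_rot: [[0.067, -0.997, -0.038], [-0.009, -0.039, 0.999], [-0.998, -0.067, -0.011]]
force: [1.5, -0.5, -0.3]
grip_width: 0.802
```

```bash
python3 snap.py wrist w6;python3 snap.py side s6; python3 - <<'E'
import cv2
import numpy as np
a=cv2.imread("pics/s6.png")[0:280,180:400];b=cv2.imread("pics/w6.png")
cv2.imwrite("pics/s6c.png",np.hstack([cv2.resize(a,(314,400),interpolation=cv2.INTER_CUBIC),b[:,80:560]]))
E
```

```text
13.55 [ 0.5382 -0.1267  0.0818] [-0.0383  0.9992] [ -25.6   22.2  102.5    1.5   51.6 -118.7] [ 1.5 -0.5 -0.3]
13.6 [ 0.5382 -0.1267  0.0818] [-0.0384  0.9992] [ -25.6   22.2  102.5    1.5   51.6 -118.7] [-0.8 -0.1 -1.1]
```

View pics/s6c.png

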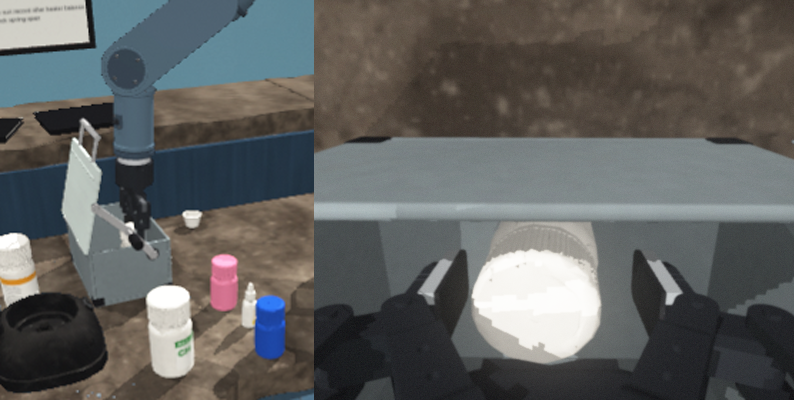

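>>> play_rows:
  increments:
    - {"jaw": 0.8,"dx": 0,"dy": 0,"dz": 20,"spin": 0}
    - {"jaw": 0.8,"dx": 0,"dy": 0,"dz": 30,"spin": 0}
    - {"jaw": 0.8,"dx": 0,"dy": 0,"dz": 40,"spin": 0}
    - {"jaw": 0.8,"dx": -2,"dy": 0,"dz": 45,"spin": 0}
    - {"jaw": 0.8,"dx": -2,"dy": 0,"dz": 50,"spin": 0}
    - {"jaw": 0.8,"dx": -2,"dy": 0,"dz": 50,"spin": 0}
    - {"jaw": 0.8,"dx": 0,"dy": 0,"dz": 20,"spin": 0}

```text
clock: 14.52
position: [0.5288, -0.1254, 0.3422]
eef_rot: [[0.062, -0.997, -0.038], [-0.006, -0.039, 0.999], [-0.998, -0.062, -0.009]]
force: [0.2, 0.8, -0.2]
grip_width: 0.803
```

```bash
python3 snap.py wrist w7;python3 snap.py side s7; python3 - <<'E'
import cv2
import numpy as np
a=cv2.imread("pics/s7.png")[0:280,180:400];b=cv2.imread("pics/w7.png")
cv2.imwrite("pics/s7c.png",np.hstack([cv2.resize(a,(314,400),interpolation=cv2.INTER_CUBIC),b[:,80:560]]))
E
```

```text
14.525 [ 0.5288 -0.1254  0.3422] [-0.0381  0.9992] [ -25.9    9.2   81.4    1.2   86.1 -118.1] [ 0.2  0.8 -0.2]
14.575 [ 0.5294 -0.1256  0.344 ] [-0.0381  0.9992] [ -25.9    9.1   81.2    1.2   86.1 -118.1] [ 0.6 -0.2  2.3]
```

View pics/s7c.png

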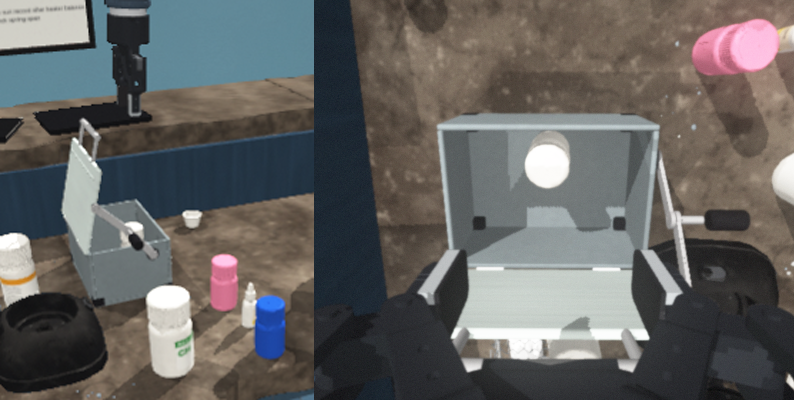

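```bash
python3 - <<'E'
from h import *
M=chestT(.5746,-.1256,.033)
k=tr(M,[[.009,.17,.150],[.009,.152,.150],[.009,.188,.150],[.023,.17,.053],[-.042,.17,.093]]);print(k.round(4))
for n in("w7","s7"):
    s,c=pickle.load(open(n+".pkl","rb"));print(n,project(c,k[:3]).round(1))
    im=cv2.imread(f"pics/{n}.png")
    for u in project(c,k[:3]): cv2.circle(im,tuple(int(v) for v in u),1,(0,0,255),-1)
    a=im[170:270,420:580] if n=="w7" else im[120:220,210:370]
    cv2.imwrite(f"pics/{n}k.png",cv2.resize(a,None,fx=4,fy=4))
E
```

```text
[[0.578  0.0446 0.15  ]
 [0.5786 0.0266 0.15  ]
 [0.5774 0.0626 0.15  ]
 [0.592  0.0451 0.053 ]
 [0.527  0.0429 0.093 ]]
w7 [[490.3 222.9]
 [471.7 222.8]
 [508.9 223.1]]
s7 [[273.4 170.8]
 [271.4 167.9]
 [275.5 173.8]]
```

View pics/w7k.png

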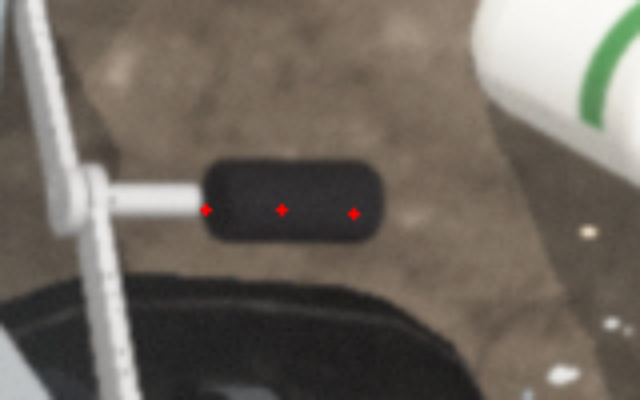

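View pics/s7k.png

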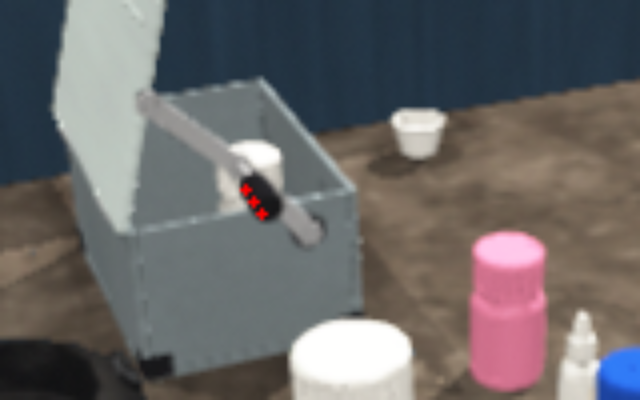

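>>> play_rows:
  increments:
    - {"jaw": 0.6,"dx": 0,"dy": 20,"dz": 10,"spin": -0.175}
    - {"jaw": 0.6,"dx": 0,"dy": 30,"dz": 0,"spin": -0.175}
    - {"jaw": 0.6,"dx": 0,"dy": 30,"dz": 0,"spin": -0.175}
    - {"jaw": 0.6,"dx": 5,"dy": 30,"dz": 0,"spin": -0.175}
    - {"jaw": 0.6,"dx": 10,"dy": 30,"dz": 0,"spin": -0.175}
    - {"jaw": 0.6,"dx": 10,"dy": 20,"dz": 0,"spin": -0.175}
    - {"jaw": 0.6,"dx": 10,"dy": 10,"dz": -20,"spin": -0.175}
    - {"jaw": 0.6,"dx": 5,"dy": 5,"dz": -30,"spin": -0.175}
    - {"jaw": 0.6,"dx": 5,"dy": 0,"dz": -30,"spin": -0.17}
    - {"jaw": 0.6,"dx": 0,"dy": 0,"dz": 0,"spin": 0}

```text
clock: 15.88
position: [0.569, 0.0562, 0.2516]
eef_rot: [[-0.025, 0.01, 1.0], [-0.049, 0.999, -0.011], [-0.998, -0.049, -0.025]]
force: [0.1, -0.3, -0.4]
grip_width: 0.604
```

```bash
python3 snap.py wrist w8; python3 - <<'E'
from h import *
s,c=pickle.load(open("w8.pkl","rb"))
im=cv2.imread("pics/w8.png")
k=[[.575,.047,.153],[.5756,.029,.153],[.5744,.065,.153]]
for u in project(c,k): cv2.circle(im,tuple(int(v) for v in u),1,(0,0,255),-1)
cv2.imwrite("pics/w8o.png",im)
E
```

```text
15.875 [0.569  0.0562 0.2516] [ 0.9996 -0.0108] [-3.8 17.8 82.6 -2.9 80.9 -2.7] [ 0.1 -0.3 -0.4]
```

View pics/w8o.png

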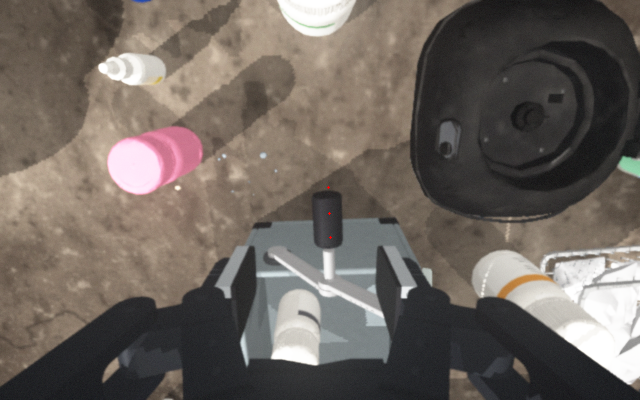

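>>> play_rows:
  increments:
    - {"jaw": 0.6,"dx": 3,"dy": -11,"dz": -35,"spin": 0.02}
    - {"jaw": 0.6,"dx": 0,"dy": 0,"dz": -35,"spin": 0.02}
    - {"jaw": 0.6,"dx": 0,"dy": 0,"dz": -10,"spin": 0}
    - {"jaw": 0.6,"dx": 0,"dy": 0,"dz": 0,"spin": 0}

```text
clock: 16.42
position: [0.575, 0.0442, 0.1772]
eef_rot: [[-0.011, -0.044, 0.999], [-0.051, 0.998, 0.043], [-0.999, -0.051, -0.013]]
force: [0.1, 0.3, 0.6]
grip_width: 0.592
```

>>> play_rows:
  increments:
    - {"jaw": 0.6,"dx": -1,"dy": 0,"dz": -16,"spin": -0.01}
    - {"jaw": 0.6,"dx": 0,"dy": 0,"dz": -14,"spin": 0}
    - {"jaw": 0.6,"dx": 0,"dy": 0,"dz": 0,"spin": 0}

```text
clock: 16.8
position: [0.5756, 0.0442, 0.1483]
eef_rot: [[-0.006, -0.034, 0.999], [-0.051, 0.998, 0.034], [-0.999, -0.051, -0.008]]
force: [0.2, -0.1, 0.9]
grip_width: 0.6
```

```bash
python3 snap.py wrist w9; python3 snap.py side s9; python3 - <<'E'
import cv2
import numpy as np
a=cv2.imread("pics/s9.png")[60:260,180:337];b=cv2.imread("pics/w9.png")
cv2.imwrite("pics/s9c.png",np.hstack([cv2.resize(a,(314,400),interpolation=cv2.INTER_CUBIC),b[:,80:560]]))
E
```

```text
16.8 [0.5756 0.0442 0.1483] [0.9994 0.0337] [-4.9 22.4 91.1 -3.2 66.7 -5.5] [ 0.2 -0.1  0.9]
16.85 [0.576  0.0441 0.149 ] [0.9994 0.0337] [-4.9 22.4 91.  -3.2 66.7 -5.5] [-0.9 -0.3  0.4]
```

View pics/s9c.png

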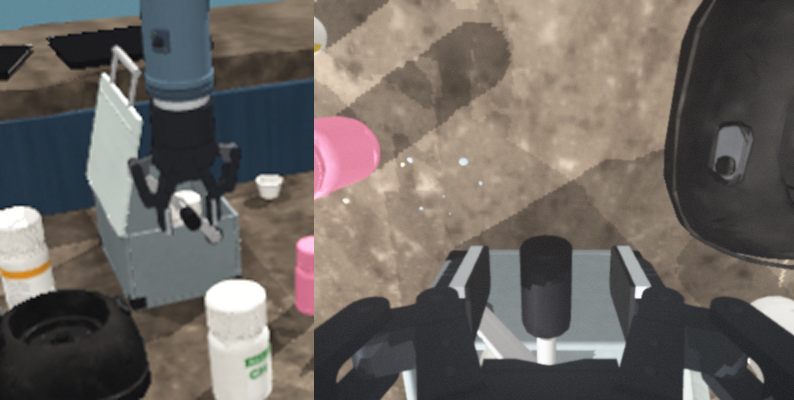

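>>> play_rows:
  increments:
    - {"jaw": 0,"dx": 0,"dy": 0,"dz": 0,"spin": 0}
    - {"jaw": 0,"dx": 0,"dy": 0,"dz": 0,"spin": 0}
    - {"jaw": 0,"dx": 0,"dy": 0,"dz": 0,"spin": 0}
    - {"jaw": 0,"dx": 0,"dy": 0,"dz": 0,"spin": 0}

```text
clock: 17.4
position: [0.5763, 0.0441, 0.1504]
eef_rot: [[-0.004, -0.034, 0.999], [-0.052, 0.998, 0.034], [-0.999, -0.052, -0.006]]
force: [-1.5, 0.0, 0.6]
grip_width: 0.208
```

>>> play_rows:
  increments:
    - {"jaw": 0,"dx": 4,"dy": 0.1,"dz": -3.6,"spin": 0}
    - {"jaw": 0,"dx": 3.7,"dy": 0.1,"dz": -3.8,"spin": 0}
    - {"jaw": 0,"dx": 3.4,"dy": 0.1,"dz": -4.1,"spin": 0}
    - {"jaw": 0,"dx": 3.1,"dy": 0.1,"dz": -4.3,"spin": 0}

```text
clock: 17.9
position: [0.5916, 0.0447, 0.1336]
eef_rot: [[-0.004, -0.034, 0.999], [-0.052, 0.998, 0.034], [-0.999, -0.051, -0.005]]
force: [-0.4, 0.5, -0.9]
grip_width: 0.21
```

>>> play_rows:
  increments:
    - {"jaw": 0,"dx": 2.7,"dy": 0.1,"dz": -4.6,"spin": 0}
    - {"jaw": 0,"dx": 2.4,"dy": 0.1,"dz": -4.8,"spin": 0}
    - {"jaw": 0,"dx": 2.1,"dy": 0,"dz": -4.9,"spin": 0}
    - {"jaw": 0,"dx": 1.7,"dy": 0,"dz": -5,"spin": 0}

```text
clock: 18.4
position: [0.6015, 0.045, 0.1119]
eef_rot: [[-0.004, -0.034, 0.999], [-0.051, 0.998, 0.034], [-0.999, -0.051, -0.005]]
force: [1.2, 0.2, -4.5]
grip_width: 0.211
```

```bash
python3 snap.py side s10; python3 - <<'E'
import cv2
a=cv2.imread("pics/s10.png")[60:260,180:400]
cv2.imwrite("pics/s10c.png",cv2.resize(a,None,fx=3,fy=3,interpolation=cv2.INTER_CUBIC))
E
```

```text
18.4 [0.6015 0.045  0.1119] [0.9994 0.034 ] [-4.6 26.9 89.6 -3.3 63.5 -5.1] [ 1.2  0.2 -4.5]
```

View pics/s10c.png

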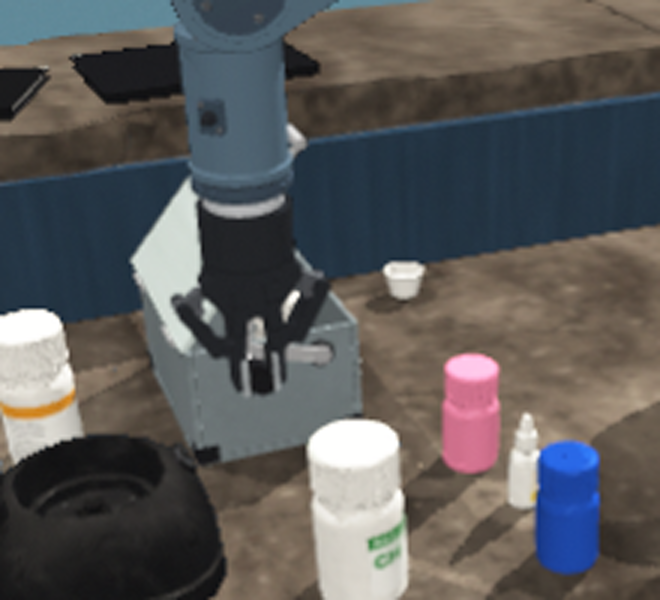

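>>> play_rows:
  increments:
    - {"jaw": 0,"dx": 0.9,"dy": 0,"dz": -4.6,"spin": 0}
    - {"jaw": 0,"dx": 0.7,"dy": 0,"dz": -4.6,"spin": 0}
    - {"jaw": 0,"dx": 0.4,"dy": 0,"dz": -4.6,"spin": 0}
    - {"jaw": 0,"dx": 0.1,"dy": 0,"dz": -4.6,"spin": 0}

```text
clock: 18.95
position: [0.6043, 0.0451, 0.0901]
eef_rot: [[-0.003, -0.034, 0.999], [-0.051, 0.998, 0.034], [-0.999, -0.05, -0.005]]
force: [3.8, 0.8, -8.7]
grip_width: 0.21
```

>>> play_rows:
  increments:
    - {"jaw": 0,"dx": -0.3,"dy": 0,"dz": -4.5,"spin": 0}
    - {"jaw": 0,"dx": -0.6,"dy": 0,"dz": -4.5,"spin": 0}
    - {"jaw": 0,"dx": -0.9,"dy": 0,"dz": -4.5,"spin": 0}
    - {"jaw": 0,"dx": -1.1,"dy": 0,"dz": -4.5,"spin": 0}

```text
clock: 19.45
position: [0.6016, 0.045, 0.0709]
eef_rot: [[-0.003, -0.034, 0.999], [-0.051, 0.998, 0.034], [-0.999, -0.051, -0.005]]
force: [3.3, 0.3, -7.7]
grip_width: 0.206
```

>>> play_rows:
  increments:
    - {"jaw": 0,"dx": -1,"dy": 0,"dz": -3.5,"spin": 0}
    - {"jaw": 0,"dx": -1.1,"dy": 0,"dz": -3.3,"spin": 0}
    - {"jaw": 0,"dx": -1.2,"dy": 0,"dz": -3.2,"spin": 0}

```text
clock: 19.82
position: [0.5979, 0.0449, 0.0605]
eef_rot: [[-0.003, -0.034, 0.999], [-0.051, 0.998, 0.034], [-0.999, -0.051, -0.005]]
force: [2.1, -0.2, -5.4]
grip_width: 0.207
```

```bash
python3 snap.py side s11; python3 - <<'E'
import cv2
a=cv2.imread("pics/s11.png")[60:260,180:400]
cv2.imwrite("pics/s11c.png",cv2.resize(a,None,fx=3,fy=3,interpolation=cv2.INTER_CUBIC))
E
```

```text
19.825 [0.5979 0.0449 0.0605] [0.9994 0.0336] [-4.7 29.9 92.9 -3.5 57.1 -4.7] [ 2.1 -0.2 -5.4]
```

View pics/s11c.png

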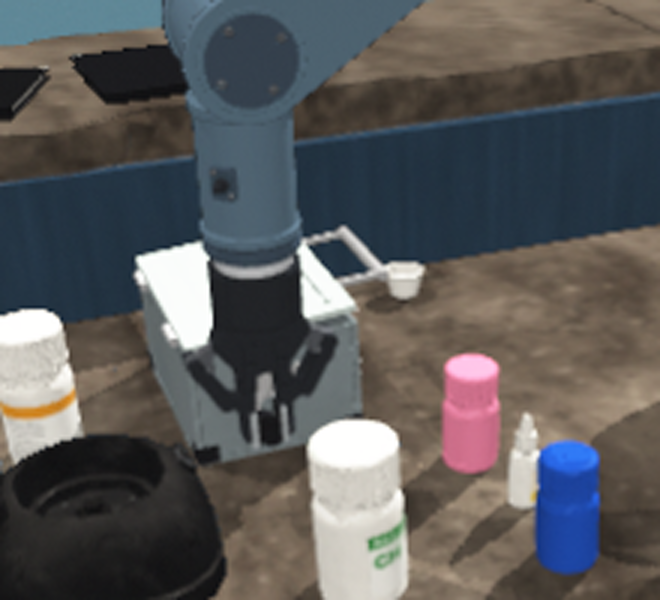

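>>> play_rows:
  increments:
    - {"jaw": 0,"dx": -1.3,"dy": 0,"dz": -3,"spin": 0}
    - {"jaw": 0,"dx": -1.4,"dy": 0,"dz": -2.6,"spin": 0}
    - {"jaw": 0,"dx": -1.3,"dy": 0,"dz": -2.4,"spin": 0}
    - {"jaw": 0,"dx": -1,"dy": 0,"dz": -2,"spin": 0}

```text
clock: 20.38
position: [0.5923, 0.0448, 0.0502]
eef_rot: [[-0.003, -0.034, 0.999], [-0.051, 0.998, 0.034], [-0.999, -0.051, -0.005]]
force: [-0.7, 1.8, 4.7]
grip_width: 0.211
```

>>> play_rows:
  increments:
    - {"jaw": 0.6,"dx": 0,"dy": 0,"dz": 0,"spin": 0}
    - {"jaw": 0.6,"dx": 0,"dy": 0,"dz": 0,"spin": 0}
    - {"jaw": 0.6,"dx": 0,"dy": 0,"dz": 0,"spin": 0}

```text
clock: 20.75
position: [0.5923, 0.0447, 0.0518]
eef_rot: [[-0.003, -0.034, 0.999], [-0.052, 0.998, 0.034], [-0.999, -0.052, -0.004]]
force: [0.4, -1.0, 0.5]
grip_width: 0.602
```

```bash
python3 snap.py wrist w12
```

```text
20.75 [0.5923 0.0447 0.0518] [0.9994 0.034 ] [-4.7 30.1 94.2 -3.6 55.7 -4.6] [ 0.4 -1.   0.5]
```

View pics/w12.png

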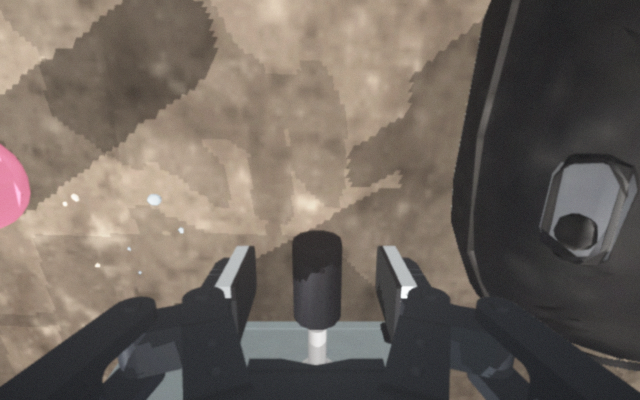

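Knob is centred and clear at (317,280). Withdraw straight up.

>>> play_rows:
  increments:
    - {"jaw": 0.6,"dx": 0,"dy": 0,"dz": 20,"spin": 0}
    - {"jaw": 0.6,"dx": 0,"dy": 0,"dz": 40,"spin": 0}
    - {"jaw": 0.6,"dx": 0,"dy": 0,"dz": 50,"spin": 0}
    - {"jaw": 0.6,"dx": 0,"dy": 0,"dz": 50,"spin": 0}
    - {"jaw": 0.6,"dx": 0,"dy": 0,"dz": 50,"spin": 0}
    - {"jaw": 0.6,"dx": 0,"dy": 0,"dz": 30,"spin": 0}
    - {"jaw": 0.6,"dx": 0,"dy": 0,"dz": 0,"spin": 0}
    - {"jaw": 0.6,"dx": 0,"dy": 0,"dz": 0,"spin": 0}

```text
clock: 21.8
position: [0.589, 0.0449, 0.2983]
eef_rot: [[-0.006, -0.034, 0.999], [-0.051, 0.998, 0.034], [-0.999, -0.051, -0.008]]
force: [-0.4, -0.2, -0.3]
grip_width: 0.6
```

```bash
python3 snap.py side s13; python3 - <<'E'
from h import *
s,c=pickle.load(open("s13.pkl","rb"))
M=chestT(.5746,-.1256,.033);im=cv2.imread("pics/s13.png")
for u in project(c,tr(M,[[.08,-.11,.123],[-.08,-.11,.123],[-.08,.11,.123],[.08,.11,.123],[-.125,-.061,.119],[-.125,.061,.119]])): cv2.circle(im,tuple(int(round(v)) for v in u),0,(0,0,255),-1)
cv2.imwrite("pics/s13c.png",cv2.resize(im[80:280,180:400],None,fx=3,fy=3,interpolation=cv2.INTER_NEAREST))
a=cv2.imread("pics/side0.png")[120:230,215:340].astype(int);b=cv2.imread("pics/s13.png")[120:230,215:340].astype(int)
print(abs(a-b).mean(2).mean(),(abs(a-b).mean(2)>30).sum())
E
```

```text
21.8 [0.589  0.0449 0.2983] [0.9994 0.0337] [-4.7 17.8 76.2 -3.  86.1 -6.4] [-0.4 -0.2 -0.3]
4.320266666666667 926
```

View pics/s13c.png

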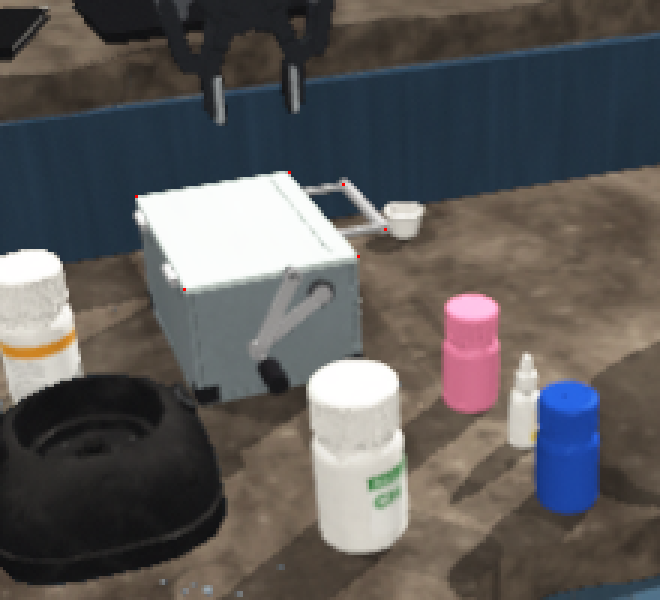

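```bash
python3 -c "
from bench import job
print(job.close_job())"
```

```text
the job is handed in; nothing more can be done
None
```

I handed the job in at about 21.8 s, and every step went as planned. The interface gave no verdict.

**What I did:**
1. I raised the lid by its handle until it met its stop, and let go. The camera showed it standing open on the straight stay by itself.
2. I picked up the small white jar at about (0.533, 0.382) and set it on the chest floor at about (−0.03, 0) in the chest's frame. The wrist camera showed it upright and released. The tool was tilted about 0.07 rad when I let go.
3. I gripped the knob, broke the knee of the stay and followed its arc down until the force reversed at the end of its travel. Then I opened the gripper and backed off to 0.30 m.

**Last checks:**
- **Lid:** in the side camera its corners and handle match the shut-lid prediction, and the knob is back at its starting pixel, about (271, 205).
- **Robot:** forces read under 0.5 N and nothing is being touched.
- **Other items:** the big jar, dropper bottle and cup look upright in their original places.
- **Small jar:** I could not see it once the lid was shut, so its final pose rests on the pictures taken before closing.
- **Picture comparison:** a comparison of the chest area with the first picture still differed in about 900 pixels. I put this down to changed shadows and did not look further.

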